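# Take the tall work lamp off its charger

## Task

Lift the taller of the two work lamps off its charging stand by its top handle and set it down gently, upright, with its whole foot on the round rubber mat. Do not tip it over or let go of it in mid-air on the way, and leave the short lamp on its charger undisturbed.

Things in the scene. Friction and masses are not known exactly. Their poses are not given: they have to be found in the camera images.
- tall_lamp_mid (a point): Taller of two lantern-like lamps, loose on its stand: 0.4-0.75 kg, 202 mm tall, foot 80 mm wide. Point on its axis, 101 mm above the foot's underside; z up. Level handle bar, centre 94 mm above this point: 100 mm long along y, 16 wide (x), 14 tall; posts 10 mm thick at y = +-47 mm; 38 mm free beneath it, down to the 76 mm wide cap. Grey foot and cap, white body, black handle.
- short_lamp_mid (a point): The shorter lamp: same foot, cap and handle but 142 mm tall. This point is on its axis, half-way up, 71 mm above its underside; z is up. It stands loose on its own identical charging stand and must stay there.
- tall_stand: Round black charging stand under the tall lamp, fixed, 124 mm in diameter. Origin at the centre of its underside, on the bench; z is up. The lamp's foot rests on a flat seat 26 mm above the bench inside a ring of 92 mm inner, 100 mm outer diameter that rises 10 mm above the seat; the lamp just lifts straight up.
- round_mat: Flat, empty, round dark rubber mat, 130 mm in diameter, 4 mm thick, fixed on the bench. Origin at the centre of its underside; z is up. The square dark mat (120 mm, a tin on it) is not the one. Small loose things up to 50 mm high stand between mats and stands.
Things that resemble listed ones, but are neither listed nor needed, are in the scene too. Leave any purple or yellow look-alike of the tall_stand alone.

How it is judged (in metres and radians):
On the way:
1. the tall lamp is lifted clear of its stand's ring (z of tall_lamp_mid in the frame of tall_stand above 0.145 m and angle between tall_lamp_mid's own z axis and vertical below 0.6 rad), for 0.1 s.
At the end, for the whole second after the job is handed in: The tall lamp stands upright (within about 6 degrees) and at rest on the round mat, its axis within 30 mm of the mat's centre and its foot flat on the mat (height within 6 mm); the short lamp is upright within 20 mm of where it was, on its charger (horizontal distance between tall_lamp_mid and round_mat below 0.03 m and height (world z) of tall_lamp_mid between 0.099 and 0.111 m and angle between each of tall_lamp_mid, short_lamp_mid's own z axis and vertical below 0.1 rad and distance of short_lamp_mid from where it was at the start of the episode below 0.02 m); the robot touches nothing.
It fails at once if the tall lamp is tipped by more than 40 degrees (angle between tall_lamp_mid's own z axis and vertical above 0.7 rad).
It fails at once if the short lamp is moved by more than 20 mm (distance of short_lamp_mid from where it was at the start of the episode above 0.02 m).
It fails at once if away from its stand, the tall lamp is let go more than 20 mm above the mat (horizontal distance between tall_lamp_mid and tall_stand above 0.05 m and height (world z) of tall_lamp_mid above 0.125 m and contact force between each of the arm, the fingers and tall_lamp below 0.05 N).
It also fails if it takes over 37 s, if anything falls off the work surface, if the arm or the gripper's body presses on something with over 40 N, if the wrist force passes 120 N, or if a joint passes its speed limit or range.

## Robot

A 6-joint arm with a two-finger parallel gripper is mounted at the origin on the work surface. World frame = base frame: x ahead of the robot, y to its left, z up, the work surface at z = 0. Lengths are in mm, angles in rad, forces in N, time in s.
With the tool pointing down it reaches from about 400 to 925 mm from the base axis. Payload 12.5 kg.
Tool frame: the origin (TCP) lies on the mounting face of the last link; the fingertips stand 190 mm ahead of it and the grasp point (between the pads) lies 171 mm ahead of it (env.tcp_to_tips is the distance from the TCP to the fingertips, in mm); x points along the fingers, y is the direction in which the jaws open and shut, and the axes are right-handed (so a half turn about x gives the same grasp; the last joint's range is limited). The gripper opens to 95 mm and grips with 3 to 60 N. Pads are 20 mm wide; open, the fingers measure 119 mm over their backs; the gripper's body (75 mm by 180 mm) begins 59 mm behind the grasp point.
Start: joints at [-1.22, 0.491, 1.559, -0, 1.092, -0.106], TCP at [275.692, -560.909, 404.761] pointing down, gripper open.
Joint ranges: [-3.1, 3.1], [-0.84, 2.19], [0.05, 2.79], [-1.13, 4.28], [0.06, 2.93], [-2.69, 2.69]. Speed limits (rad/s): [2.22, 2.22, 2.79, 3.14, 3.14, 3.14].

## Interface

Orientations are given as [roll, pitch, yaw] about the fixed x, y, z axes, in that order (R = Rz(yaw) Ry(pitch) Rx(roll)).
In Python, from cell import monitor, cams, job, env gives the robot as it stands. The module is installed in compiled form; this text tells all that it offers.
- The arm moves only by the tool apply_moves, never from a script. Its argument "series" is a list of rows, each a list of 3 entries, a list of its own where there are three numbers: the closure, from -1 (fully open) to 1 (shut), so that 0 is half open, then the shift along the tool's x, y, z in cm, then the turn about the tool's x in rad. A call has 1 to 20 rows; each row is the pose to reach, as a shift and turn from the pose commanded when the call began, along the tool's axes at that moment; what a row does not reach only later rows make up. A row lasts 1/8 s, in which the tool goes at most 62.5 mm and 10.7 degrees, less where a joint would pass 70% of its speed; a pose out of reach is approached as far as the arm can. A call with a gripper value outside its range is refused whole. The fingers move at their own pace and stop on an object; the grip force is fixed at half the most. Time passes only in rows, so rows that repeat a pose let the fingers close. It gives the time, the measured TCP pose, the force and the opening at its end, in the units of the state.
- monitor.state(): the state, without advancing time (a new reading comes with each control period).
- cams.read_camera(name): name is "side" or "top" or "wrist"; returns a dict with "image" (480x640x3 uint8, red, green, blue), "fx", "fy", "cx", "cy" (pixels), "k1" (the pictures are not rectified: a ray, as slopes to the right and down, at radius r is drawn at 1 + k1 r^2 times it, then the intrinsics apply), "position" and "orientation" of the camera in the world. Camera axes: x right, y down, z forward; pixel columns grow to the right and rows downward; lengths in mm; the calibration is good to about 2 mm. A picture is of the moment at which its call begins. There is no depth.
- job.job_done(): hands the job in, once; it reports no verdict.
The state is a dict: "t": time; "joints": joint angles; "qvel": joint speeds; "tau": joint torques, N m; "eef_pos": TCP position; "tcp_rot": TCP orientation; "ft_force": force on the tool from outside, world axes, zero at the start; "moment": the same for the moment, N m; "opening": opening from 0.0 (shut) to 1.0 (fully open).
Only numpy, scipy, OpenCV 4.12 (cv2) and the standard library are available. Lean on these libraries where they do the work, as an engineer would, in place of code of your own. Each camera call takes 0.05 s, during which the arm holds its last target. There are 200 camera calls.

## Working session

There is one attempt and no reset: what is moved stays moved. The work goes in short steps, Python scripts to look and compute and a tool call to move; the robot and the scene stay as the last step left them, time stands still between calls to the robot, and variables do not carry over. Pictures are saved under pics/ and viewed, about 8 in all and at most 12, crops included, and the job is handed in when it is done.

Besides the shell and the picture viewer there is one more tool, called as a command line: name --argument value ..., lists and objects as JSON in quotes. apply_moves: Moves the arm, as the interface text tells. Its arguments: {"type":"object","properties":{"series":{"type":"array"}},"required":["series"]}

```bash
mkdir -p pics; cat > h.py <<'E'
from cell import monitor,cams,job,env
import numpy as np,cv2
from scipy.spatial.transform import Rotation as R
def shot(n,f):
    d=cams.read_camera(n); cv2.imwrite('pics/'+f+'.png',d['image'][:,:,::-1]); return d
def cam(d):
    o=np.array(d['orientation'],float)
    return np.array(d['position'],float),(R.from_euler('xyz',o).as_matrix() if o.shape==(3,) else o if o.shape==(3,3) else R.from_quat(o).as_matrix())
def ray(d,u,v):
    K=np.array([[d['fx'],0,d['cx']],[0,d['fy'],d['cy']],[0,0,1.]])
    p=cv2.undistortPoints(np.array([[[u,v]]],float),K,np.array([d['k1'],0,0,0.]))[0,0]
    c,M=cam(d); return c,M@np.array([p[0],p[1],1])
def onz(d,u,v,z):
    c,r=ray(d,u,v); return c+r*(z-c[2])/r[2]
E
python3 - <<'E'
from h import *
s=monitor.state();print(s)
import pickle
D={}
for n in('top','side'):
    d=shot(n,n+'0');D[n]=d;print({k:v for k,v in d.items() if k!='image'})
pickle.dump(D,open('d0.pkl','wb'))
E
```

```text
{'t': 0.0, 'joints': array([-1.21957516e+00,  4.91564690e-01,  1.55944365e+00, -5.77057637e-06,
        1.09169354e+00, -1.05593359e-01]), 'qvel': array([ 0.00028518, -0.00022381,  0.00084183,  0.00077645, -0.00010837,
       -0.00144197]), 'tau': array([-2.37888584e-03, -6.12646222e+01, -2.58187634e+01,  6.91224751e-02,
        4.82069829e-02, -1.82849512e-04]), 'eef_pos': array([ 275.69566493, -560.87413885,  404.16043996]), 'tcp_rot': array([-1.67177576,  1.56968709,  1.92663408]), 'ft_force': array([ 0.14282531, -0.51974841, -0.93778858]), 'moment': array([0.02040853, 0.02212928, 0.00327976]), 'opening': 0.9973558074239562}
{'fx': 549.954248420591, 'fy': 549.954248420591, 'cx': 317.56316882546923, 'cy': 247.30509371471874, 'k1': -0.11404342025020181, 'position': array([ 129.05051699,    2.91905799, 1449.84396926]), 'orientation': array([-2.92037881e+00,  1.08115427e-03, -1.51345021e+00])}
{'fx': 577.3283836764136, 'fy': 577.3283836764136, 'cx': 318.67808925255804, 'cy': 244.83281205297394, 'k1': -0.10627214415916432, 'position': array([-110.95516609, 1034.11607463,  808.01828586]), 'orientation': array([-2.11773639, -0.00712768, -2.64664998])}
```

View pics/top0.png

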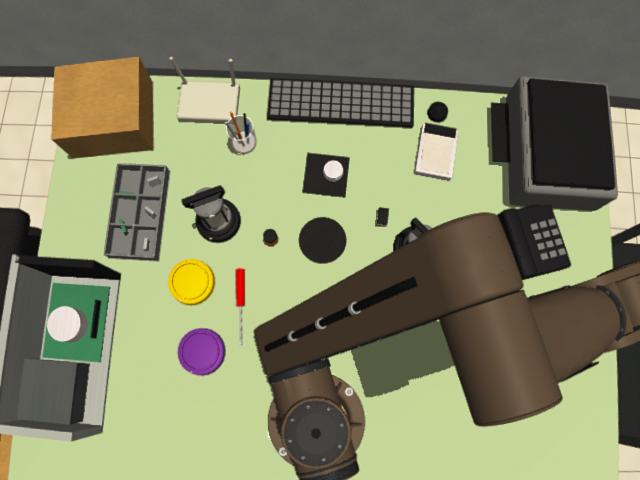

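View pics/side0.png

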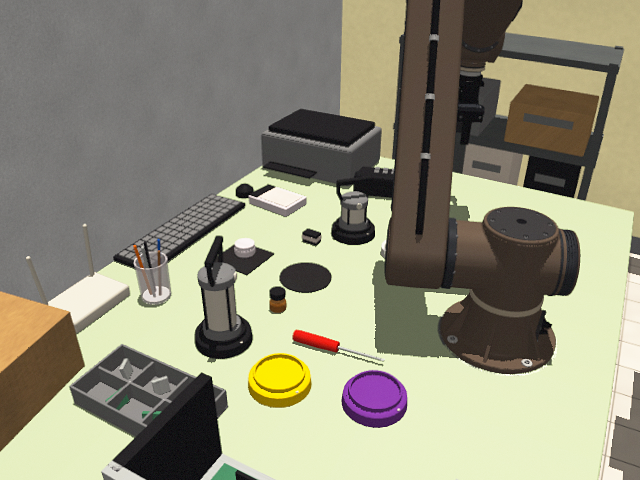

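Top: tall lamp's stand is near (217,219), its handle (185,206)–(222,190), the round mat (322,240), and the short lamp (412,240), partly under the arm. Side: tall lamp is at (220,310), mat (305,277).

```bash
python3 - <<'E'
from h import *
import pickle
D=pickle.load(open('d0.pkl','rb'))
for n,(x,y),z in(('top',(322,240),4),('side',(305,277),4)):
    im=D[n]['image'].max(2); m=(im<70).astype(np.uint8)
    k,l,s,c=cv2.connectedComponentsWithStats(m); i=l[y,x]; print(n,s[i],c[i])
    ct=cv2.findContours((l==i).astype(np.uint8),0,1)[0][0]
    P=np.array([onz(D[n],*p[0],z)[:2] for p in ct]); print('mat',cv2.minEnclosingCircle(P.astype(np.float32)),P.mean(0))
a=cv2.resize(D['top']['image'][170:260,165:265],None,fx=4,fy=4,interpolation=2)
b=cv2.resize(D['side']['image'][225:360,175:275],None,fx=4,fy=4,interpolation=2)
c=np.zeros((540,800,3),np.uint8);c[:360,:400]=a;c[:,400:]=b
cv2.imwrite('pics/crop.png',c[:,:,::-1])
for p in((185,206),(222,190)): print(onz(D['top'],*p,225))
print('stand',onz(D['top'],217,220,20),'short',onz(D['top'],412,240,30))
E
```

```text
top [ 299  218   47   45 1652] [322.15556901 239.89346247]
mat ((475.5635986328125, 12.03218936920166), 62.91584777832031) [474.95383037  12.09383816]
side [ 280  263   51   30 1191] [305.15701092 277.3324937 ]
mat ((468.12542724609375, 18.481719970703125), 63.907718658447266) [468.00632894  19.01341349]
[485.19172594 335.42960946 225.        ]
[528.93810813 252.0900847  225.        ]
stand [510.09339326 298.99752208  20.        ] short [ 482.00879547 -227.15638259   30.        ]
```

View pics/crop.png

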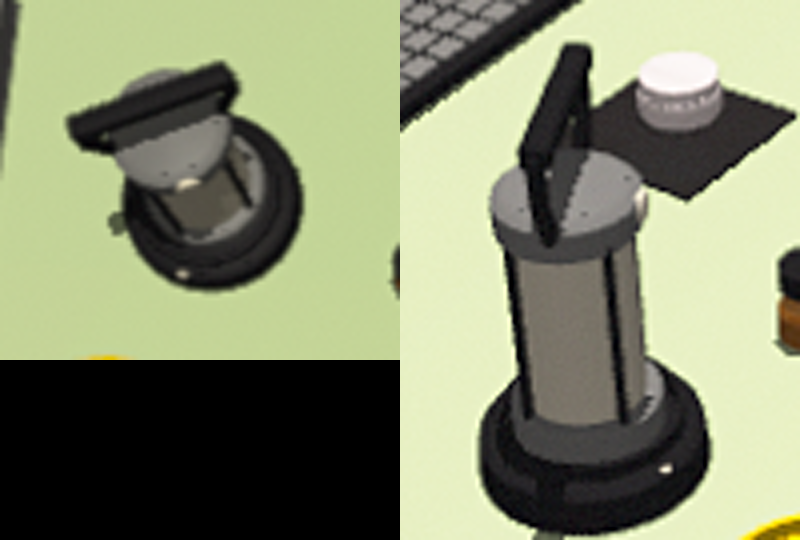

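```bash
cat >> h.py <<'E'
def rel(p,yawjaw=None):
    s=monitor.state(); M=R.from_euler('xyz',s['tcp_rot']).as_matrix()
    o=(M.T@(np.array(p)-s['eef_pos']))/10
    a=np.degrees(np.arctan2(M[1,1],M[0,1]))
    t=None if yawjaw is None else np.radians(-((yawjaw-a+90)%180-90))
    return 'shift cm',o.round(2),'jaw deg',a.round(1),'turn about tool x',t,'j6',s['joints'][5],'tool x',M[:,0].round(3),'eef',s['eef_pos'].round(1)
E
python3 - <<'E'
from h import *
import pickle
D=pickle.load(open('d0.pkl','rb'))
a,b=onz(D['top'],185,202.5,228),onz(D['top'],222.5,189,228)
print(a,b,(a+b)/2,np.degrees(np.arctan2(*(a-b)[1::-1])))
print(rel([475,15,490],28))
print(env.tcp_to_tips)
E
```

```text
[492.82255006 335.59616482 228.        ] [530.47820544 250.54619825 228.        ] [511.65037775 293.07118154 228.        ] 113.88124503830807
('shift cm', array([ -8.53, -42.9 , -43.29]), 'jaw deg', np.float64(-63.8), 'turn about tool x', np.float64(1.5389214142444005), 'j6', np.float64(-0.10562326311012986), 'tool x', array([-0.   ,  0.001, -1.   ]), 'eef', array([ 275.7, -560.9,  404.3]))
190.1
```

apply_moves --series '[[-1,[-8.5,0,0],0],[-1,[-8.5,-4.3,-4.3],-0.18],[-1,[-8.5,-8.6,-8.7],-0.36],[-1,[-8.5,-12.9,-13],-0.54],[-1,[-8.5,-17.2,-17.3],-0.72],[-1,[-8.5,-21.5,-21.7],-0.9],[-1,[-8.5,-25.7,-26],-1.08],[-1,[-8.5,-30,-30.3],-1.26],[-1,[-8.5,-34.3,-34.6],-1.44],[-1,[-8.5,-38.6,-39],-1.55],[-1,[-8.5,-42.9,-43.3],-1.55],[-1,[-8.5,-42.9,-43.3],-1.55],[-1,[-8.5,-42.9,-43.3],-1.55]]'

```text
t: 1.72
eef_pos: [475.0, 15.1, 489.5]
tcp_rot: [-1.69, 1.57, -2.823]
ft_force: [-0.7, -1.0, -0.9]
opening: 0.998
```

```bash
python3 - <<'E'
from h import *
import pickle
d=shot('wrist','w1');c,M=cam(d);print(monitor.state()['t'],c,M[:,2]);print(rel([509,293,490],25))
pickle.dump(d,open('w1.pkl','wb'))
m=(d['image'].max(2)<70).astype(np.uint8)
k,l,s,ce=cv2.connectedComponentsWithStats(m)
for i in range(1,k):
    if s[i,4]>1500: print(s[i],ce[i],onz(d,*ce[i],4).round(1))
E
```

```text
1.775 [443.53225293  81.83258221 469.90889575] [ 0.11206574 -0.24246098 -0.96366693]
('shift cm', array([ -0.05,  14.84, -23.82]), 'jaw deg', np.float64(25.0), 'turn about tool x', np.float64(-0.0008633720619267543), 'j6', np.float64(-0.5440609833139833), 'tool x', array([-0., -0., -1.]), 'eef', array([474.9,  14.4, 489.6]))
[    0     0   409   246 42656] [232.93726557  96.72479839] [331.9  75.4   4. ]
[ 404    0  106   41 2757] [452.74646355  18.17373957] [525.9 262.    4. ]
[     0    187    640    293 112458] [332.96152341 380.09064717] [ 607.6 -226.5    4. ]
```

View pics/w1.png

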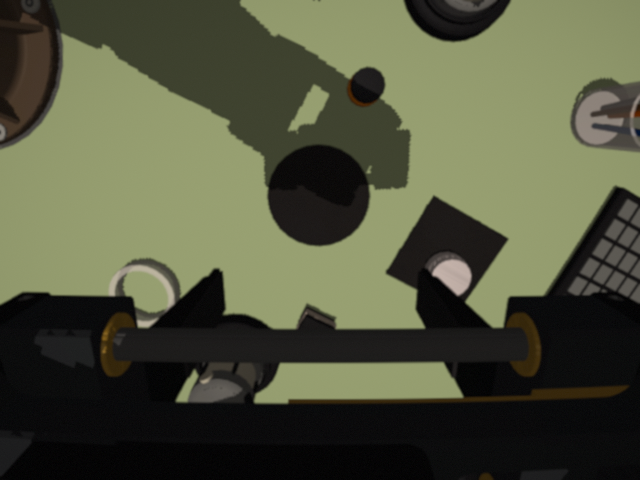

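Wrist: round mat is centred at (319,195), square mat (447,247), and the tall stand sits at the top edge (455,10). Moving over the tall lamp.

apply_moves --series '[[-1,[0,2.9,-4.7],0],[-1,[0,5.9,-9.5],0],[-1,[0,8.9,-14.3],0],[-1,[0,11.9,-19.1],0],[-1,[0,14.8,-23.8],0],[-1,[0,14.8,-23.8],0],[-1,[0,14.8,-23.8],0]]'

```text
t: 2.65
eef_pos: [509.1, 291.9, 489.5]
tcp_rot: [-1.041, 1.57, -2.177]
ft_force: [0.2, -0.5, 0.7]
opening: 1.001
```

```bash
python3 - <<'E'
from h import *
import pickle
w=pickle.load(open('w1.pkl','rb'))
P=np.array([onz(w,*p,4)[:2] for p in((268,195),(369,195),(319,145),(319,246))]);print('mat',P.mean(0),P.round(1).tolist())
d=shot('wrist','w2');print(monitor.state()['t'],rel([509,293,490],25))
pickle.dump(d,open('w2.pkl','wb'))
E
```

```text
mat [474.35867036  10.35206591] [[415.9, -15.4], [531.0, 38.4], [448.1, 67.4], [502.4, -49.0]]
2.7 ('shift cm', array([-0.03,  0.05, -0.13]), 'jaw deg', np.float64(24.9), 'turn about tool x', np.float64(-0.0023322965458009454), 'j6', np.float64(-0.026173580769997762), 'tool x', array([-0., -0., -1.]), 'eef', array([509.1, 291.7, 489.7]))
```

View pics/w2.png

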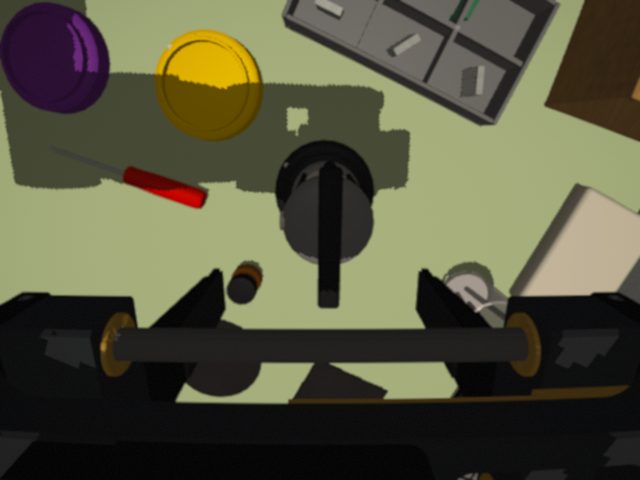

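```bash
python3 - <<'E'
from h import *
import pickle
d=pickle.load(open('w2.pkl','rb'))
a,b=onz(d,330,164,228),onz(d,328.5,292,228); m=(a+b)/2
print(a,b,np.linalg.norm(a-b),m,np.degrees(np.arctan2(*(a-b)[1::-1])))
print(rel([m[0],m[1],221+171],25), cam(d)[0])
E
```

```text
[491.65254377 343.36108084 228.        ] [528.54403345 262.83715913 228.        ] 88.57247867190276 [510.09828861 303.09911999 228.        ] 114.61456296199827
('shift cm', array([ 9.77,  0.58, -1.  ]), 'jaw deg', np.float64(24.9), 'turn about tool x', np.float64(-0.0023322965458009454), 'j6', np.float64(-0.026173580769997762), 'tool x', array([-0., -0., -1.]), 'eef', array([509.1, 291.7, 489.7])) [477.85865517 358.77849832 469.90966355]
```

apply_moves --series '[[-1,[3,0.5,-0.45],0],[-1,[6,0.5,-0.45],0],[-1,[8,0.5,-0.45],0],[-1,[9.7,0.5,-0.45],0],[-1,[9.7,0.5,-0.45],0],[0,[9.7,0.5,-0.45],0],[1,[9.7,0.5,-0.45],0],[1,[9.7,0.5,-0.45],0],[1,[9.7,0.5,-0.45],0],[1,[9.7,0.5,-0.45],0],[1,[9.7,0.5,-0.45],0],[1,[9.7,0.5,-0.45],0],[1,[9.7,0.5,-0.45],0],[1,[9.7,0.5,-0.45],0]]'

```text
t: 4.45
eef_pos: [511.4, 299.6, 392.7]
tcp_rot: [1.664, 1.57, 0.529]
ft_force: [1.5, 1.0, -1.3]
opening: 0.164
```

apply_moves --series '[[1,[-0.5,0,0],0],[1,[-1.2,0,0],0],[1,[-2.2,0,0],0],[1,[-3.4,0,0],0],[1,[-4.8,0,0],0],[1,[-6.2,0,0],0],[1,[-7.4,0,0],0],[1,[-8,0,0],0],[1,[-8,0,0],0],[1,[-8,0,0],0]]'

```text
t: 5.7
eef_pos: [511.3, 299.5, 472.2]
tcp_rot: [-1.484, 1.57, -2.619]
ft_force: [-0.7, 0.0, -4.6]
opening: 0.17
```

```bash
python3 - <<'E'
from h import *
d=shot('side','s2');e=shot('wrist','w3')
i=np.hstack([cv2.resize(x['image'],(400,300),interpolation=3) for x in(d,e)]);cv2.imwrite('pics/sw.png',i[:,:,::-1])
print(monitor.state()['ft_force'],monitor.state()['opening'],rel([474.5,11.5,472]))
E
```

```text
[ 0.33564538  0.30893787 -4.45845603] 0.16397286306041226 ('shift cm', array([  0.04, -15.51,  24.55]), 'jaw deg', np.float64(25.0), 'turn about tool x', None, 'j6', np.float64(-0.017502542273168786), 'tool x', array([-0.001, -0.   , -1.   ]), 'eef', array([511.4, 299.5, 472.2]))
```

View pics/sw.png

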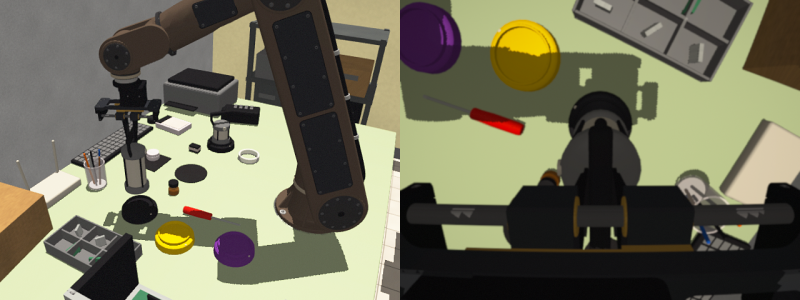

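apply_moves --series '[[1,[0,-0.4,0.6],0],[1,[0,-1.2,1.9],0],[1,[0,-2.5,3.9],0],[1,[0,-4,6.3],0],[1,[0,-5.6,8.9],0],[1,[0,-7.2,11.4],0],[1,[0,-8.8,14],0],[1,[0,-10.4,16.5],0],[1,[0,-12,19],0],[1,[0,-13.4,21.3],0],[1,[0,-14.5,23],0],[1,[0,-15.2,24.1],0],[1,[0,-15.5,24.6],0],[1,[0,-15.5,24.6],0],[1,[0,-15.5,24.6],0]]'

```text
t: 7.68
eef_pos: [474.8, 11.5, 472.7]
tcp_rot: [-2.986, 1.571, 2.163]
ft_force: [0.2, -0.8, -6.5]
opening: 0.165
```

```bash
python3 - <<'E'
from h import *
import pickle
D={n:shot(n,n+'4') for n in('side','top','wrist')};pickle.dump(D,open('d4.pkl','wb'))
t,s,w=(D[n]['image'] for n in('top','side','wrist'))
c=np.hstack([cv2.resize(s[170:320,230:380],(400,400),interpolation=2),cv2.resize(w[80:400,160:480],(400,400))])
cv2.imwrite('pics/c4.png',c[:,:,::-1])
print(rel([474.5,11.5,472]),monitor.state()['opening'])
E
```

```text
('shift cm', array([ 0.07, -0.03, -0.01]), 'jaw deg', np.float64(25.0), 'turn about tool x', None, 'j6', np.float64(-0.5517064692274556), 'tool x', array([-0.,  0., -1.]), 'eef', array([474.8,  11.5, 472.7])) 0.16989898155980365
```

View pics/c4.png

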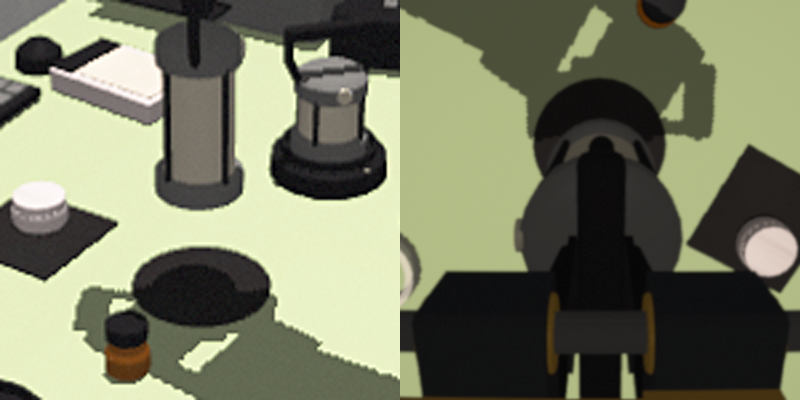

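```bash
python3 - <<'E'
from h import *
import pickle
D=pickle.load(open('d4.pkl','rb'))
print(onz(D['side'],304.6,238.6,106.5),onz(D['side'],305.2,277.4,4))
print(onz(D['wrist'],321,265,257),onz(D['wrist'],321,204-64+64,257))
E
```

```text
[474.6969469   9.0376871 106.5      ] [467.18763487  20.47838347   4.        ]
[473.93149778  13.74269422 257.        ] [459.35019447  44.93842795 257.        ]
```

Lamp hangs upright and is centred over the mat within about 10 mm in all views; small correction, then lower.

apply_moves --series '[[1,[0.7,0,-0.2],0],[1,[2,0,-0.35],0],[1,[3.5,0,-0.35],0],[1,[5,0,-0.35],0],[1,[6.5,0,-0.35],0],[1,[7.8,0,-0.35],0],[1,[8.8,0,-0.35],0],[1,[9.4,0,-0.35],0],[1,[9.7,0,-0.35],0],[1,[9.9,0,-0.35],0],[1,[10,0,-0.35],0],[1,[10,0,-0.35],0],[1,[10,0,-0.35],0]]'

```text
t: 9.45
eef_pos: [473.3, 14.2, 372.9]
tcp_rot: [0.75, 1.57, -0.385]
ft_force: [0.6, 0.5, -5.6]
opening: 0.166
```

apply_moves --series '[[1,[0.1,0,0],0],[1,[0.15,0,0],0],[1,[0.2,0,0],0],[1,[0.2,0,0],0]]'

```text
t: 9.95
eef_pos: [473.3, 14.2, 370.7]
tcp_rot: [-0.131, 1.571, -1.265]
ft_force: [-1.0, 0.5, -5.3]
opening: 0.17
```

apply_moves --series '[[1,[0.05,0,0],0],[1,[0.1,0,0],0],[1,[0.1,0,0],0]]'

```text
t: 10.32
eef_pos: [473.4, 14.3, 370.6]
tcp_rot: [1.105, 1.569, -0.03]
ft_force: [-0.6, 2.4, 7.2]
opening: 0.166
```

Contact (force went from -5 to +7 N). Back off to unload slightly, open, then retreat straight up.

apply_moves --series '[[1,[-0.05,0,0],0],[0.5,[-0.05,0,0],0],[0,[-0.05,0,0],0],[-0.5,[-0.05,0,0],0],[-1,[-0.05,0,0],0],[-1,[-0.05,0,0],0],[-1,[-0.05,0,0],0],[-1,[-0.05,0,0],0]]'

```text
t: 11.32
eef_pos: [473.3, 14.3, 370.2]
tcp_rot: [0.483, 1.571, -0.652]
ft_force: [-0.7, 0.7, -0.3]
opening: 0.824
```

apply_moves --series '[[-1,[-1,0,0],0],[-1,[-3,0,0],0],[-1,[-6,0,0],0],[-1,[-9,0,0],0],[-1,[-12,0,0],0],[-1,[-12,0,0],0],[-1,[-12,0,0],0]]'

```text
t: 12.2
eef_pos: [473.0, 14.3, 489.9]
tcp_rot: [-1.86, 1.57, -2.994]
ft_force: [-0.7, 0.1, -0.2]
opening: 0.993
```

```bash
python3 - <<'E'
from h import *
D={n:shot(n,n+'5') for n in('side','wrist')}
s,w=(D[n]['image'] for n in('side','wrist'))
c=np.hstack([cv2.resize(s[170:320,230:380],(400,400),interpolation=2),cv2.resize(w,(400,400))])
cv2.imwrite('pics/c5.png',c[:,:,::-1]); print(monitor.state())
E
```

```text
{'t': 12.3, 'joints': array([-1.09528685e-01,  1.85946664e-01,  1.79156393e+00, -9.32844763e-05,
        1.16558391e+00, -5.45471687e-01]), 'qvel': array([-8.17799255e-05,  4.18218067e-03, -3.51162302e-03,  8.05909613e-04,
        1.10810861e-03, -2.92498159e-04]), 'tau': array([ 3.09392391e-02, -4.14459765e+01, -2.71568710e+01,  4.77007055e-02,
        7.92609248e-02, -7.55360020e-05]), 'eef_pos': array([473.17948707,  14.25524583, 489.44546169]), 'tcp_rot': array([-2.05928365,  1.56929203,  3.08908517]), 'ft_force': array([-0.04170822, -0.15333388, -0.0159852 ]), 'moment': array([ 0.00228905, -0.11889152,  0.00638151]), 'opening': 1.0010554104174394}
```

View pics/c5.png

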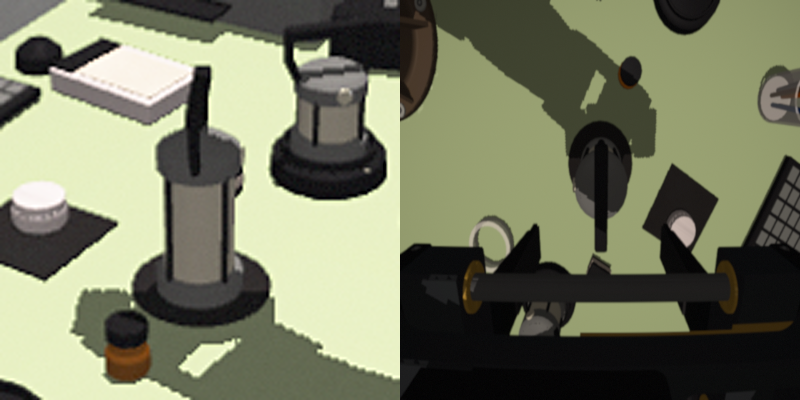

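The tall lamp stands upright with mat visible all round its foot: in the side view the foot centre is at x≈200 and the mat centre at x≈201. The short lamp has not moved.

```bash
python3 -c "
from h import *
print(job.job_done())"
```

```text
the job is handed in; nothing more can be done
None
```

I lifted the tall lamp off its stand by its handle and set it down upright on the round mat. I released it only after the wrist force showed contact: the vertical force went from about -5 N to +7 N. I then opened the gripper, drew it 120 mm straight up and handed the job in at about 12.3 s.

- **Final pictures:** the lamp stands upright with mat showing all round its foot. The foot and mat centres are about one crop pixel apart in the side view. The short lamp looks the same as before on its charger; I judged this by eye and did not measure it.
- **Robot contact:** the gripper was open and the wrist force was near zero, so the robot was touching nothing.
- **Disagreement:** the cameras differed by up to about 10 mm on the mat's centre (side about (467.5, 19.5), top (475.5, 12), wrist (474, 10)). I placed the lamp at about (473, 14), between them, which leaves it within the 30 mm limit on any of these estimates.

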